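Bring the stock rack's flip tags up to date

TASK

The flip tags on the little bottle rack are out of date. With a fingertip, push over the ones that are wrong, so that only the bins with all six places filled show the disc side of their tag, leaning back, and the tag of every bin with gaps is tipped forward over its bin. Leave the tags that are already right as they are, and do not pick up or shift the bins or anything else on the bench.

Things in the scene. Friction and masses are not known exactly. Their poses are not given: they have to be found in the camera images.
- tag_a (a joint): Angle (rad) of flip tag a, an aluminium plate 46 wide (y), 3 thick, 48 mm from hinge to free edge. 0 upright; +0.60 leaning back on its stop, its disc side (raised disc, 27 mm) facing the robot; -0.75 tipped forward over the bin on its stop, its bar side (raised bar 34 x 9 mm) up. A level push at its free edge swings it (25 g, about 1 N); past upright it drops onto the stop by itself.
- hinge_a (a point): Middle of the hinge of tag a, 112 mm above the bench, on top of the back board. Axes are the rack's: x to its back, y along the row (the hinge axis), z up. At angle q the free edge's middle is at x = 48 sin q, z = 48 cos q mm from here. Barrel and stop tabs stay within 12 mm of the axis. The next tag is 70 mm away along y.
- tag_b (a joint): Angle (rad) of flip tag b, an aluminium plate 46 wide (y), 3 thick, 48 mm from hinge to free edge. 0 upright; +0.60 leaning back on its stop, its disc side (raised disc, 27 mm) facing the robot; -0.75 tipped forward over the bin on its stop, its bar side (raised bar 34 x 9 mm) up. A level push at its free edge swings it (25 g, about 1 N); past upright it drops onto the stop by itself.
- hinge_b (a point): Middle of the hinge of tag b, 112 mm above the bench, on top of the back board. Axes are the rack's: x to its back, y along the row (the hinge axis), z up. At angle q the free edge's middle is at x = 48 sin q, z = 48 cos q mm from here. Barrel and stop tabs stay within 12 mm of the axis. The next tag is 70 mm away along y.
- tag_c (a joint): Angle (rad) of flip tag c, an aluminium plate 46 wide (y), 3 thick, 48 mm from hinge to free edge. 0 upright; +0.60 leaning back on its stop, its disc side (raised disc, 27 mm) facing the robot; -0.75 tipped forward over the bin on its stop, its bar side (raised bar 34 x 9 mm) up. A level push at its free edge swings it (25 g, about 1 N); past upright it drops onto the stop by itself.
- hinge_c (a point): Middle of the hinge of tag c, 112 mm above the bench, on top of the back board. Axes are the rack's: x to its back, y along the row (the hinge axis), z up. At angle q the free edge's middle is at x = 48 sin q, z = 48 cos q mm from here. Barrel and stop tabs stay within 12 mm of the axis. The next tag is 70 mm away along y.
- tag_d (a joint): Angle (rad) of flip tag d, an aluminium plate 46 wide (y), 3 thick, 48 mm from hinge to free edge. 0 upright; +0.60 leaning back on its stop, its disc side (raised disc, 27 mm) facing the robot; -0.75 tipped forward over the bin on its stop, its bar side (raised bar 34 x 9 mm) up. A level push at its free edge swings it (25 g, about 1 N); past upright it drops onto the stop by itself.
- hinge_d (a point): Middle of the hinge of tag d, 112 mm above the bench, on top of the back board. Axes are the rack's: x to its back, y along the row (the hinge axis), z up. At angle q the free edge's middle is at x = 48 sin q, z = 48 cos q mm from here. Barrel and stop tabs stay within 12 mm of the axis. The next tag is 70 mm away along y.
- tag_e (a joint): Angle (rad) of flip tag e, an aluminium plate 46 wide (y), 3 thick, 48 mm from hinge to free edge. 0 upright; +0.60 leaning back on its stop, its disc side (raised disc, 27 mm) facing the robot; -0.75 tipped forward over the bin on its stop, its bar side (raised bar 34 x 9 mm) up. A level push at its free edge swings it (25 g, about 1 N); past upright it drops onto the stop by itself.
- hinge_e (a point): Middle of the hinge of tag e, 112 mm above the bench, on top of the back board. Axes are the rack's: x to its back, y along the row (the hinge axis), z up. At angle q the free edge's middle is at x = 48 sin q, z = 48 cos q mm from here. Barrel and stop tabs stay within 12 mm of the axis. The next tag is 70 mm away along y.
- bin_full_1: Loose open grey bin, 94 (x) x 63 (y) x 26 mm, with 2 x 3 places for small white-capped bottles (28 across, 42 mm tall, caps 44 mm above the bin's underside). Origin: middle of its underside, 54 mm in front (-x) of the hinge of its own tag. FULL: all six places taken.
- bin_full_2: Loose open grey bin, 94 (x) x 63 (y) x 26 mm, with 2 x 3 places for small white-capped bottles (28 across, 42 mm tall, caps 44 mm above the bin's underside). Origin: middle of its underside, 54 mm in front (-x) of the hinge of its own tag. FULL: all six places taken.
- bin_full_3: Loose open grey bin, 94 (x) x 63 (y) x 26 mm, with 2 x 3 places for small white-capped bottles (28 across, 42 mm tall, caps 44 mm above the bin's underside). Origin: middle of its underside, 54 mm in front (-x) of the hinge of its own tag. FULL: all six places taken.
- bin_part_1: Loose open grey bin, 94 (x) x 63 (y) x 26 mm, with 2 x 3 places for small white-capped bottles (28 across, 42 mm tall, caps 44 mm above the bin's underside). Origin: middle of its underside, 54 mm in front (-x) of the hinge of its own tag. NOT FULL: three bottles, at the back and middle; the front places are empty.
- bin_part_2: Loose open grey bin, 94 (x) x 63 (y) x 26 mm, with 2 x 3 places for small white-capped bottles (28 across, 42 mm tall, caps 44 mm above the bin's underside). Origin: middle of its underside, 54 mm in front (-x) of the hinge of its own tag. NOT FULL: two bottles at the back; the rest is empty.
- rack: Fixed plywood rack of five bays, 362 (y) x 126 (x) mm; origin on the bench under the middle of the hinge line, x to its back. Reaches 109 mm in front of the hinge line, 17 mm behind. The 104 mm tall, 6 mm thick back board carries the tags; the bins stand in front of it on a 6 mm floor. Which tag and which bin is in which bay changes.
- spare_bottle: Bystander: loose small white-capped bottle, 28 x 42 mm, on the bench in front of the rack. Origin: middle of its underside.
- pliers: Bystander: loose pliers with orange handles, 152 x 43 x 11 mm, lying in front of the rack. Origin: middle of its underside.
- tall_bottle: Bystander: loose slim white bottle with a black cap, 25 x 84 mm, standing behind the rack. Origin: middle of its underside.
- miniature_a: Bystander: loose figure on a round wooden base, 25 x 68 mm tall, standing behind the rack. Origin: middle of its underside.
- putty_pot: Bystander: loose round pot with a red lid, 54 x 31 mm, at the back left of the bench. Origin: middle of its underside.
- sanding_block: Bystander: loose sanding block, 70 x 35 x 15 mm, on the cutting mat to the right. Origin: middle of its underside.
- tweezers: Bystander: loose steel tweezers, 112 x 9 x 8 mm, on the cutting mat to the right. Origin: middle of its underside.
Not all that is in view belongs to the job. Leave any pink look-alike of the bin_full_1 alone.

How it is judged (in metres and radians):
At the end, for the whole second after the job is handed in: Every tag whose bin is full leans back on its stop (angle above 0.45 rad) and every tag whose bin has gaps is tipped forward (angle below -0.60 rad) (((horizontal distance between any of bin_full_1, bin_full_2, bin_full_3 and hinge_a below 0.07 m and value of joint tag_a above 0.45 rad) or (horizontal distance between any of bin_part_1, bin_part_2 and hinge_a below 0.07 m and value of joint tag_a below -0.6 rad)) and ((horizontal distance between any of bin_full_1, bin_full_2, bin_full_3 and hinge_b below 0.07 m and value of joint tag_b above 0.45 rad) or (horizontal distance between any of bin_part_1, bin_part_2 and hinge_b below 0.07 m and value of joint tag_b below -0.6 rad)) and ((horizontal distance between any of bin_full_1, bin_full_2, bin_full_3 and hinge_c below 0.07 m and value of joint tag_c above 0.45 rad) or (horizontal distance between any of bin_part_1, bin_part_2 and hinge_c below 0.07 m and value of joint tag_c below -0.6 rad)) and ((horizontal distance between any of bin_full_1, bin_full_2, bin_full_3 and hinge_d below 0.07 m and value of joint tag_d above 0.45 rad) or (horizontal distance between any of bin_part_1, bin_part_2 and hinge_d below 0.07 m and value of joint tag_d below -0.6 rad)) and ((horizontal distance between any of bin_full_1, bin_full_2, bin_full_3 and hinge_e below 0.07 m and value of joint tag_e above 0.45 rad) or (horizontal distance between any of bin_part_1, bin_part_2 and hinge_e below 0.07 m and value of joint tag_e below -0.6 rad))); the robot touches nothing.
It fails at once if a tag that was right was pushed over (past upright) ((horizontal distance between bin_part_1 and hinge_a below 0.07 m and value of joint tag_a above 0 rad) or (horizontal distance between bin_part_2 and hinge_a below 0.07 m and value of joint tag_a above 0 rad) or (horizontal distance between bin_part_1 and hinge_b below 0.07 m and value of joint tag_b above 0 rad) or (horizontal distance between bin_part_2 and hinge_b below 0.07 m and value of joint tag_b above 0 rad) or (horizontal distance between bin_part_1 and hinge_c below 0.07 m and value of joint tag_c above 0 rad) or (horizontal distance between bin_part_2 and hinge_c below 0.07 m and value of joint tag_c above 0 rad) or (horizontal distance between bin_full_1 and hinge_d below 0.07 m and value of joint tag_d below 0 rad) or (horizontal distance between bin_full_2 and hinge_d below 0.07 m and value of joint tag_d below 0 rad) or (horizontal distance between bin_full_3 and hinge_d below 0.07 m and value of joint tag_d below 0 rad) or (horizontal distance between bin_full_1 and hinge_e below 0.07 m and value of joint tag_e below 0 rad) or (horizontal distance between bin_full_2 and hinge_e below 0.07 m and value of joint tag_e below 0 rad) or (horizontal distance between bin_full_3 and hinge_e below 0.07 m and value of joint tag_e below 0 rad)).
It fails at once if a bin was lifted by more than 12 mm or shifted by more than 20 mm (height (world z) of any of bin_full_1, bin_full_2, bin_full_3, bin_part_1, bin_part_2 above 0.018 m or distance of any of bin_full_1, bin_full_2, bin_full_3, bin_part_1, bin_part_2 from where it was at the start of the episode above 0.02 m).
It fails at once if another loose thing was lifted or moved by more than 20 mm (distance of any of spare_bottle, pliers, tall_bottle, miniature_a, putty_pot, sanding_block, tweezers from where it was at the start of the episode above 0.02 m).
It also fails if it takes over 48 s, if anything falls off the work surface, if the arm or the gripper's body presses on something with over 40 N, if the wrist force passes 120 N, or if a joint passes its speed limit or range.

ROBOT

A 6-joint arm with a two-finger parallel gripper is mounted at the origin on a cart in front of the work surface, level with it; the furniture and walls round the work are solid. World frame = base frame: x ahead of the robot, y to its left, z up, the work surface at z = 0. Lengths are in m, angles in degrees, forces in N, time in s.
With the tool pointing down it reaches from about 0.35 to 0.875 m from the base axis. Payload 4.2 kg.
Tool frame: the origin (TCP) lies on the centre line of the jaws, within the pads' length; the fingertips stand tip_reach ahead of it and the grasp point (between the pads) is the TCP (tip_reach is the distance from the TCP to the fingertips, in m); z points along the fingers, y is the line along which they close (so a half turn about z gives the same grasp; the last joint's range is limited). The gripper opens to 87 mm and grips with 3 to 60 N. Pads are 19 mm wide; open, the fingers measure 117 mm over their backs; the gripper's body (75 mm by 190 mm) begins 51 mm behind the grasp point.
Start: joints at [87.468, 22.042, 0.453, 0, -68.411, -14.817], TCP at [0.186, 0.597, 0.242] pointing down, gripper open.
Joint ranges: [-179.83, 179.83], [-69.29, 118.12], [-61.27, 80.66], [-181.25, 117.63], [-171.15, -9.14], [-177.46, 177.46]. Speed limits (degrees/s): [159.86, 159.86, 180, 180, 180, 180].

INTERFACE

Orientations are given as a 3x3 rotation matrix whose columns are the frame's x, y, z axes.
In Python, from station import sense, capture, finish_job, tip_reach gives the robot as it stands.
- The arm moves only by the tool arm_command, never from a script. Its argument "deltas" is a list of rows, each a list of 7 numbers: the turn, a rotation vector about the tool's x, y, z in rad, then the shift along the tool's x, y, z in cm, then the closure, from -1 (fully open) to 1 (shut), so that 0 is half open. In form: [[rx, ry, rz, dx, dy, dz, hand], ...]. A call has 1 to 8 rows; each row is the pose to reach, as a shift and turn from the pose commanded when the call began, along the tool's axes at that moment; what a row does not reach only later rows make up. A row lasts 1/12 s, in which the tool goes at most 41.7 mm and 7.16 degrees, less where a joint would pass 70% of its speed; a pose out of reach is approached as far as the arm can. A call with a gripper value outside its range is refused whole. The fingers move at their own pace and stop on an object; the grip force is fixed at half the most. Time passes only in rows, so rows that repeat a pose let the fingers close. It gives the time, the measured TCP pose, the force, the opening and the grip force at its end, in the units of the state.
- sense(): the state, without advancing time (a new reading comes with each control period).
- capture(name): name is "side" or "top" or "wrist"; returns a dict with "pixels" (480x640x3 uint8, blue, green, red), "fovy" (degrees; the focal length in pixels is half the picture's height over the tangent of half this angle, whatever the lens; pixels are square), "cx", "cy" (the principal point, pixels), "k1" (the pictures are not rectified: a ray, as slopes to the right and down, at radius r is drawn at 1 + k1 r^2 times it, then the intrinsics apply), "rvec" (rotation vector, rad) and "tvec" (3), from world to camera coordinates, as OpenCV has them. Camera axes: x right, y down, z forward; pixel columns grow to the right and rows downward; lengths in m; the calibration is good to about 2 mm. A picture is of the moment at which its call begins. There is no depth.
- finish_job(): hands the job in; it is judged then, once.
The state is a dict: "time_s": time; "joints": joint angles; "joint_velocities": joint speeds; "effort": joint torques, N m; "tcp_pos": TCP position; "ee_rot": TCP orientation; "wrist_force": force on the tool from outside, world axes, zero at the start; "moment": the same for the moment, N m; "gripper_width": opening from 0.0 (shut) to 1.0 (fully open); "gripper_force": force on a finger pad.
Only numpy, scipy, OpenCV 4.12 (cv2) and the standard library are available. Lean on these libraries where they do the work, as an engineer would, in place of code of your own. Each camera call takes 0.05 s, during which the arm holds its last target. There are 200 camera calls.

## Working session

There is one attempt and no reset: what is moved stays moved. The work goes in short steps, Python scripts to look and compute and a tool call to move; the robot and the scene stay as the last step left them, time stands still between calls to the robot, and variables do not carry over. Pictures are saved under pics/ and viewed, at most 10 in all, crops included, and the job is handed in when it is done.

Besides the shell and the picture viewer there is one more tool, called after "Request:" as name(argument=value, ...) on one line, values as JSON. arm_command: Moves the arm, as the interface text tells. Its arguments: {"type":"object","properties":{"deltas":{"type":"array"}},"required":["deltas"]}

```bash
ls; mkdir -p pics; cat > h.py <<'E'
import cv2,numpy as np
from station import sense,capture,finish_job,tip_reach
def shot(n,f):
    c=capture(n); cv2.imwrite(f'pics/{f}.png',c['pixels']); np.savez(f'pics/{f}.npz',**{k:v for k,v in c.items()})
    return c
def KD(c):
    f=240/np.tan(np.radians(float(c['fovy']))/2)
    return np.array([[f,0,float(c['cx'])],[0,f,float(c['cy'])],[0,0,1]]),np.array([float(c['k1']),0,0,0,0])
def RT(c): return cv2.Rodrigues(np.array(c['rvec'],float))[0],np.array(c['tvec'],float).ravel()
def proj(c,P):
    K,D=KD(c); return cv2.projectPoints(np.array(P,float).reshape(-1,1,3),np.array(c['rvec'],float),np.array(c['tvec'],float),K,D)[0].reshape(-1,2)
def ray(c,uv):
    K,D=KD(c);R,t=RT(c); n=cv2.undistortPoints(np.array(uv,float).reshape(-1,1,2),K,D).reshape(-1,2)
    d=np.c_[n,np.ones(len(n))]@R; return -R.T@t,d
def onz(c,uv,z):
    o,d=ray(c,uv); return o+d*((z-o[2])/d[:,2])[:,None]
def load(f): return dict(np.load(f'pics/{f}.npz'))
E
python3 - <<'E'
from h import *
for n in('side','top','wrist'):
    c=shot(n,n+'0'); R,t=RT(c); print(n,c['fovy'],-R.T@t,R[2])
print(tip_reach() if callable(tip_reach) else tip_reach); s=sense(); print(s)
E
```

```text
pics
side 46.76498545765699 [-0.73708307  0.31772547  0.78916846] [ 0.84327887 -0.29353122 -0.45024457]
top 56.80340974417801 [ 0.44663409 -0.13319368  1.13223344] [ 0.12641803 -0.0125538  -0.99189762]
wrist 58.70465193447396 [0.25133659 0.57587856 0.38359976] [-0.23612182  0.07307269 -0.96897207]
0.019
{'time_s': 0.15, 'joints': array([ 8.74681101e+01,  2.20793157e+01,  3.99373402e-01, -1.92591545e-02,
       -6.84109128e+01, -1.48149228e+01]), 'joint_velocities': array([-0.00875847, -0.10387221,  0.14378049,  0.1133455 , -0.04980565,
        0.04748556]), 'effort': array([-1.27858435e-03, -3.91051912e+01,  1.87586778e+01,  4.22235399e+00,
        1.23949803e-02, -1.39522590e-04]), 'tcp_pos': array([0.18622856, 0.59618241, 0.2407392 ]), 'ee_rot': array([[ 9.54480578e-01, -2.98272829e-01, -3.82298506e-04],
       [-2.98273056e-01, -9.54479291e-01, -1.57034596e-03],
       [ 1.03495527e-04,  1.61289407e-03, -9.99998694e-01]]), 'wrist_force': array([-0.07831122,  0.07493791, -0.09290082]), 'moment': array([ 0.00439153,  0.00689946, -0.04051889]), 'gripper_force': 0.0, 'gripper_width': 1.0002361227317944}
```

View pics/top0.png

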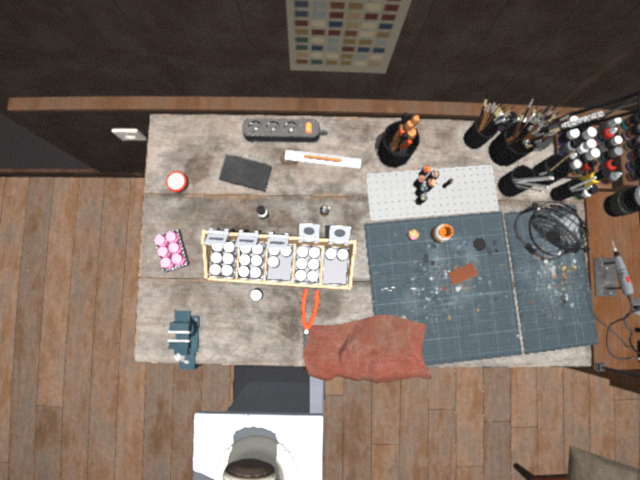

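View pics/side0.png

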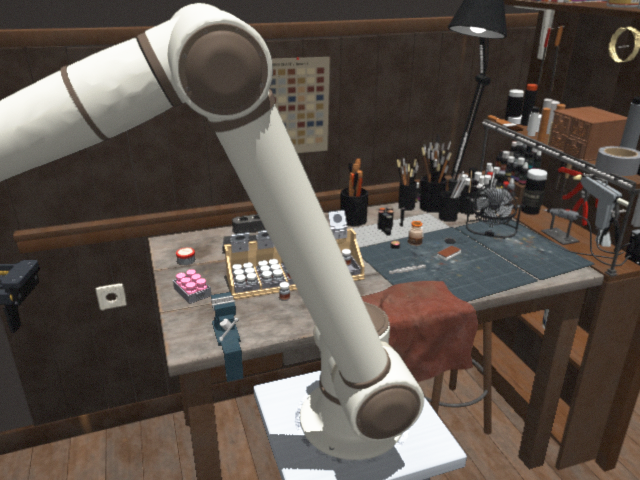

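The top view shows the rack from about (203,232) to (355,290). Five tags lie along its back edge, at roughly u = 215, 247, 277, 310 and 340. The pink look-alike is at (170,250). The side view is partly blocked by the arm. Next I'll enlarge the rack.

```bash
python3 - <<'E'
from h import *
a=cv2.imread('pics/top0.png')[200:310,195:365]
cv2.imwrite('pics/topc.png',cv2.resize(a,None,fx=4.7,fy=4.7,interpolation=cv2.INTER_CUBIC))
E
```

```text
(no output)
```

View pics/topc.png

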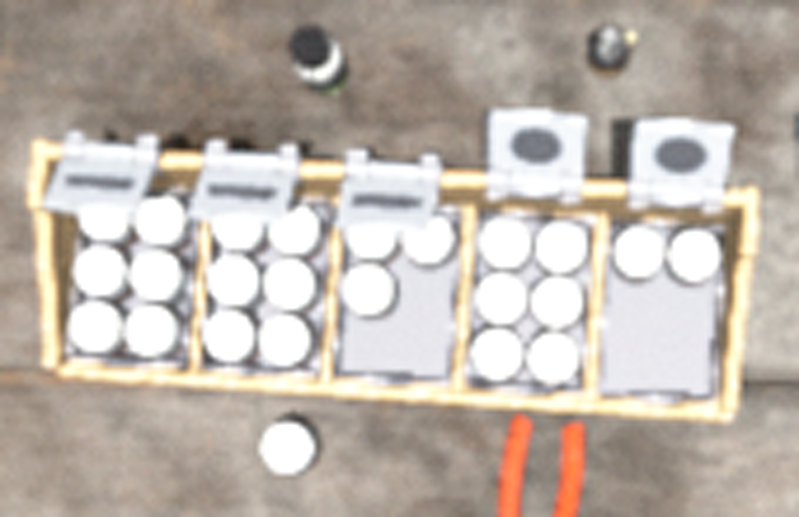

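```bash
python3 - <<'E'
from h import *
c=load('top0'); px=lambda L:np.array(L)/4.7+[195,200]-0.4
bc=onz(c,px([[127,273],[262,284],[528,300]]),.05)
hg=onz(c,px([[112,146],[250,156],[392,163],[535,186],[678,196]]),.112)
print(bc.round(4)); print(hg.round(4))
def yaw(P,n): 
    k=np.polyfit(n,P[:,:2],1); return k
k=yaw(bc,[0,1,3]);print('bins',k, np.hypot(*k[0])); k2=yaw(hg,range(5));print('hinge',k2,np.hypot(*k2[0]))
# yaw from bins; hinge predicted
d=-k[0]/np.hypot(*k[0]); ax=np.array([d[1],-d[0]]); print('xaxis',ax,np.degrees(np.arctan2(ax[1],ax[0])))
for i in range(5):
    h=k[1]+k[0]*i+.054*ax; print(i+1,h.round(4), ((h-hg[i,:2])*1000).round(1))
# free-edge checks
for i,uv in ((0,[102,205]),(1,[245,218]),(2,[388,225]),(3,[537,112]),(4,[683,122])):
    h=k[1]+k[0]*i+.054*ax; q=-.75 if i<3 else .6
    e=np.r_[h+ax*.048*np.sin(q),.112+.048*np.cos(q)]
    print(i+1,((proj(c,e)[0]+.4-[195,200])*4.7).round(0),uv,(proj(c,np.r_[h,.112])[0]+.4-[195,200])*4.7)
E
```

```text
[[ 0.5332  0.0938  0.05  ]
 [ 0.5288  0.0231  0.05  ]
 [ 0.523  -0.1153  0.05  ]]
[[ 0.591   0.091   0.112 ]
 [ 0.5873  0.0224  0.112 ]
 [ 0.5851 -0.0478  0.112 ]
 [ 0.575  -0.1186  0.112 ]
 [ 0.5713 -0.1892  0.112 ]]
bins [[-0.00331375 -0.06961819]
 [ 0.53276011  0.09337509]] 0.0696970107009183
hinge [[-0.00518017 -0.07014212]
 [ 0.59228868  0.0918411 ]] 0.07033314801708794
xaxis [ 0.99886909 -0.04754506] -2.725158531782329
1 [0.5867 0.0908] [-4.3 -0.2]
2 [0.5834 0.0212] [-3.9 -1.2]
3 [ 0.5801 -0.0484] [-5.  -0.6]
4 [ 0.5768 -0.118 ] [1.8 0.6]
5 [ 0.5734 -0.1877] [2.2 1.5]
1 [ 90. 212.] [102, 205] [112.03022941 154.66875063]
2 [236. 222.] [245, 218] [252.15193362 163.86533062]
3 [382. 232.] [388, 225] [392.88904987 173.10045784]
4 [537. 115.] [537, 112] [533.93237889 182.35385514]
5 [683. 125.] [683, 122] [674.97435742 191.60535267]
```

The tags in order from the left (+y), with crop pixels:
- **Bay 1 (102,180) and bay 2 (245,190):** full bins showing the bar side, so both are wrong and must be pushed back.
- **Bay 3 (388,200):** three bottles, bar side, right.
- **Bay 4 (535,145):** full, disc side, right.
- **Bay 5 (680,155):** two bottles, disc side, so it is wrong and must be pushed forward.

The hinges come out at about (0.588,0.091), (0.584,0.021) and (0.574,-0.187), with yaw about -3°. This fits the 70 mm pitch. I'll move over the rack with the fingers shut.

Request:
arm_command(deltas=[[0,0,-0.03,3,2.4,0,1],[0,0,-0.06,6,4.7,0,1],[0,0,-0.09,9,7.1,0,1],[0,0,-0.12,12,9.4,0,1],[0,0,-0.16,15,11.8,0,1],[0,0,-0.19,18,14.1,0,1],[0,0,-0.22,21,16.5,0,1],[0,0,-0.25,24,18.9,0,1]])

```text
time_s: 0.82
tcp_pos: [0.3596, 0.3428, 0.2415]
ee_rot: [[0.999, -0.051, -0.0], [-0.051, -0.999, -0.0], [-0.0, 0.0, -1.0]]
wrist_force: [0.5, 0.3, 0.4]
gripper_width: 0.479
gripper_force: 0.0
```

Request:
arm_command(deltas=[[0,0,0,2.3,3,0,1],[0,0,0,4.7,6,0,1],[0,0,0,7,9,0,1],[0,0,0,9.3,12,0,1],[0,0,0,11.6,15,0,1],[0,0,0,14,18,0,1],[0,0,0,16.3,21,0,1],[0,0,0,18.6,24,0,1]])

```text
time_s: 1.48
tcp_pos: [0.5327, 0.0933, 0.2414]
ee_rot: [[0.999, -0.053, -0.0], [-0.053, -0.999, 0.0], [-0.0, -0.0, -1.0]]
wrist_force: [-0.2, 0.2, -0.1]
gripper_width: 0.014
gripper_force: 0.0
```

```bash
python3 - <<'E'
from h import *
c=shot('wrist','wrist1'); print(sense()['tcp_pos'],sense()['gripper_width'],sense()['ee_rot'].round(3))
im=c['pixels'].copy()
H=[(.588,.091),(.5845,.0215),(.581,-.048),(.577,-.118),(.574,-.187)]
ax=np.array([.9986,-.052])
for i,h in enumerate(H):
    h=np.array(h);q=-.75 if i<3 else .6
    for p in(np.r_[h,.112],np.r_[h+ax*.048*np.sin(q),.112+.048*np.cos(q)]):
        cv2.circle(im,tuple(int(v) for v in proj(c,p)[0]),4,(0,0,255),1)
cv2.imwrite('pics/wrist1m.png',im)
E
```

```text
[0.53554236 0.08914852 0.24114771] 0.004846828559232583 [[ 0.998 -0.058  0.   ]
 [-0.058 -0.998 -0.002]
 [ 0.001  0.002 -1.   ]]
```

View pics/wrist1m.png

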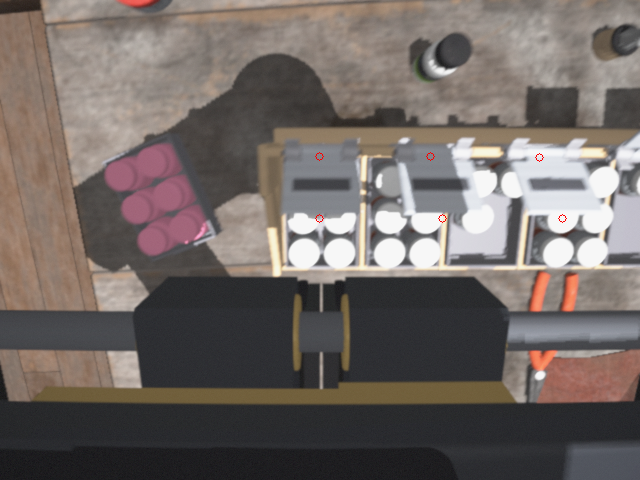

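The wrist view agrees with the estimate. Tag 1 is centred at u=320, and its edge at v≈211 puts the hinges about 3–4 mm further back than I had marked. The finger is in front of tag 1, so I'll go down and push back.

Request:
arm_command(deltas=[[0,0,0,0,0,3,1],[0,0,0,0,0,6,1],[0,0,0,0,0,8.7,1],[0,0,0,0,0,8.7,1],[0,0,0,0.8,0,8.7,1],[0,0,0,1.6,0,8.7,1],[0,0,0,2.4,0,8.7,1],[0,0,0,3.2,0,8.7,1]])

```text
time_s: 2.2
tcp_pos: [0.5663, 0.094, 0.1566]
ee_rot: [[0.999, -0.052, 0.004], [-0.052, -0.999, 0.001], [0.004, -0.002, -1.0]]
wrist_force: [0.4, -0.1, 0.0]
gripper_width: 0.007
gripper_force: 0.1
```

Request:
arm_command(deltas=[[0,0,0,0.6,0,0,1],[0,0,0,1.2,0,0,1],[0,0,0,1.8,0,0,1],[0,0,0,2.4,0,0,1],[0,0,0,2.4,0,0,1],[0,0,0,2.4,0,0,1],[0,0,0,0,0,0,1],[0,0,0,-2.8,0,0,1]])

```text
time_s: 2.87
tcp_pos: [0.5363, 0.0949, 0.1539]
ee_rot: [[0.999, -0.054, -0.0], [-0.054, -0.999, -0.0], [-0.0, 0.0, -1.0]]
wrist_force: [-1.1, 0.1, -0.2]
gripper_width: 0.009
gripper_force: 0.0
```

Request:
arm_command(deltas=[[0,0,0,-0.5,1,0,1],[0,0,0,-0.5,3.5,0,1],[0,0,0,-0.5,6,0,1],[0,0,0,-0.5,7.1,0,1],[0,0,0,-0.5,7.1,0,1]])

```text
time_s: 3.28
tcp_pos: [0.5269, 0.0224, 0.1547]
ee_rot: [[0.998, -0.055, -0.0], [-0.055, -0.998, -0.0], [-0.0, 0.0, -1.0]]
wrist_force: [0.2, -0.3, -0.6]
gripper_width: 0.004
gripper_force: 0.0
```

```bash
python3 - <<'E'
from h import *
c=shot('wrist','wrist2'); print(sense()['tcp_pos'],sense()['wrist_force'])
E
```

```text
[0.52735975 0.02339337 0.15474554] [-0.65876919 -0.35079162  0.12133466]
```

View pics/wrist2.png

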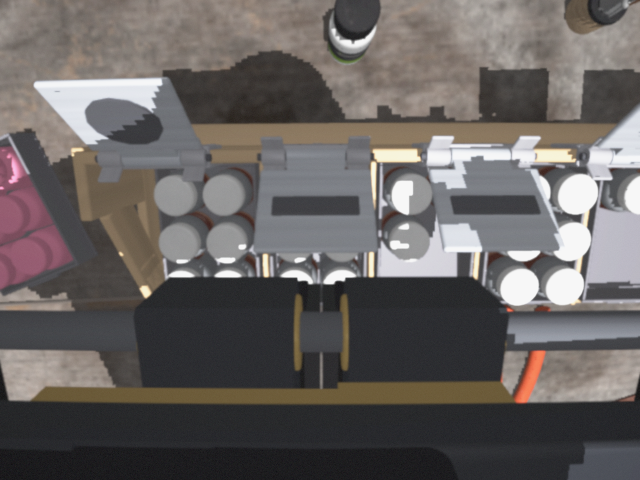

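Tag 1 now shows its disc (122,120), leaning back. Tag 2's edge is centred at (317,247), right ahead of the finger at u=320. I'll push tag 2 the same way.

Request:
arm_command(deltas=[[0,0,0,1,0,0,1],[0,0,0,2,0,0,1],[0,0,0,2.8,0,0,1],[0,0,0,3.6,0,0,1],[0,0,0,4.2,0,0,1],[0,0,0,4.8,0,0,1],[0,0,0,5.3,0,0,1],[0,0,0,5.8,0,0,1]])

```text
time_s: 4.0
tcp_pos: [0.5858, 0.0213, 0.1544]
ee_rot: [[0.999, -0.053, -0.0], [-0.053, -0.999, -0.0], [-0.0, 0.0, -1.0]]
wrist_force: [-0.6, -0.3, 0.2]
gripper_width: 0.005
gripper_force: 0.0
```

Request:
arm_command(deltas=[[0,0,0,0,0,0,1],[0,0,0,0,0,0,1],[0,0,0,-2.5,0,0,1],[0,0,0,-5,0,0,1],[0,0,0,-5,0,-3,1],[0,0,0,-5,0,-6,1],[0,0,0,-5,0,-9,1],[0,0,0,-5,0,-9,1]])

```text
time_s: 4.67
tcp_pos: [0.5383, 0.0242, 0.2516]
ee_rot: [[0.999, -0.051, 0.013], [-0.051, -0.999, 0.002], [0.013, -0.003, -1.0]]
wrist_force: [1.7, 0.6, 0.3]
gripper_width: 0.008
gripper_force: 0.0
```

Request:
arm_command(deltas=[[0,0,0,1.5,3,0,1],[0,0,0,3,6,0,1],[0,0,0,4.5,9,0,1],[0,0,0,6,12,0,1],[0,0,0,7.5,15,0,1],[0,0,0,9,18,0,1],[0,0,0,10.5,20.9,0,1],[0,0,0,10.5,20.9,0,1]])

```text
time_s: 5.33
tcp_pos: [0.6302, -0.195, 0.2433]
ee_rot: [[0.998, -0.058, -0.0], [-0.058, -0.998, -0.001], [-0.0, 0.001, -1.0]]
wrist_force: [0.7, 0.4, -0.5]
gripper_width: 0.005
gripper_force: 0.0
```

```bash
python3 - <<'E'
from h import *
a=shot('side','side2');b=shot('top','top2'); print(sense()['tcp_pos'],sense()['ee_rot'].round(3))
i1=cv2.resize(b['pixels'][200:300,195:375],(800,444))
cv2.imwrite('pics/top2c.png',i1)
E
```

```text
[ 0.6288259  -0.19146062  0.24353464] [[ 0.998 -0.055 -0.001]
 [-0.055 -0.998  0.   ]
 [-0.001 -0.    -1.   ]]
```

View pics/top2c.png

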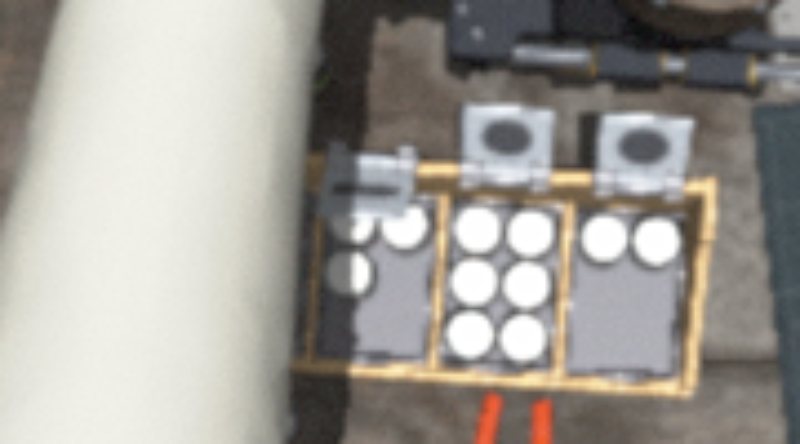

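View pics/side2.png

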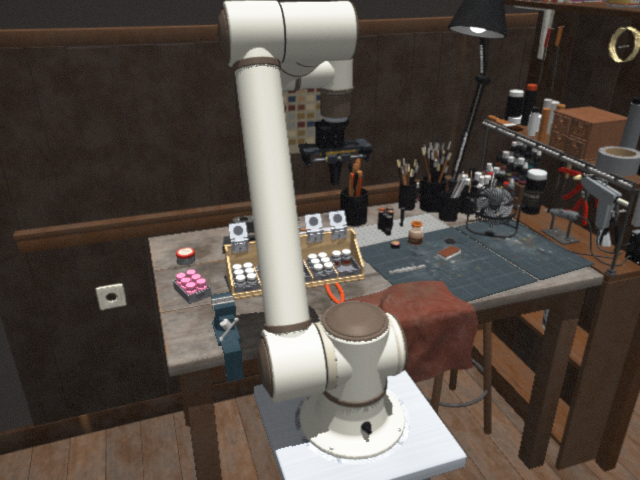

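Both views show tag 3 still bar side up, tags 4 and 5 leaning back at top-crop (507,135) and (642,145), and the finger behind tag 5. Tag 1 shows its disc in the side view at (238,231). Now I'll go down and push tag 5 forward.

Request:
arm_command(deltas=[[0,0,0,0,0,3,1],[0,0,0,0,0,6,1],[0,0,0,0,0,8.9,1],[0,0,0,0,0,8.9,1],[0,0,0,-0.8,-0.2,8.9,1],[0,0,0,-1.6,-0.2,8.9,1],[0,0,0,-2.2,-0.2,8.9,1],[0,0,0,-2.8,-0.2,8.9,1]])

```text
time_s: 6.1
tcp_pos: [0.6016, -0.1867, 0.1582]
ee_rot: [[0.999, -0.052, 0.004], [-0.052, -0.999, -0.001], [0.004, 0.0, -1.0]]
wrist_force: [0.9, 0.1, 0.1]
gripper_width: 0.006
gripper_force: 0.1
```

Request:
arm_command(deltas=[[0,0,0,-0.6,0,0,1],[0,0,0,-1.2,0,0,1],[0,0,0,-1.8,0,0,1],[0,0,0,-2.4,0,0,1],[0,0,0,-2.5,0,0,1],[0,0,0,-2.5,0,0,1],[0,0,0,0,0,0,1],[0,0,0,2.8,0,0,1]])

```text
time_s: 6.77
tcp_pos: [0.6291, -0.1886, 0.1562]
ee_rot: [[0.999, -0.053, -0.0], [-0.053, -0.999, 0.0], [-0.0, -0.0, -1.0]]
wrist_force: [0.4, 0.3, 0.1]
gripper_width: 0.006
gripper_force: 0.0
```

Request:
arm_command(deltas=[[0,0,0,0,0,0,1],[0,0,0,0,0,-3,1],[0,0,0,0,0,-6,1],[0,0,0,0,0,-9,1],[0,0,0,-3,2,-11,1],[0,0,0,-6,4,-13,1],[0,0,0,-9,5,-14,1],[0,0,0,-9,5,-14,1]])

```text
time_s: 7.43
tcp_pos: [0.5336, -0.2355, 0.2998]
ee_rot: [[0.998, -0.055, 0.005], [-0.055, -0.998, -0.002], [0.005, 0.001, -1.0]]
wrist_force: [0.1, 0.2, -0.6]
gripper_width: 0.008
gripper_force: 0.0
```

```bash
python3 - <<'E'
from h import *
a=shot('side','side3');b=shot('wrist','wrist3'); print(sense()['tcp_pos'],sense()['wrist_force'])
i1=cv2.resize(a['pixels'][190:310,210:380],(640,452));i2=cv2.resize(b['pixels'][:290],(640,290))[:148] if 0 else cv2.resize(b['pixels'],(197,148))
cv2.imwrite('pics/m3.png',i1)
E
```

```text
[ 0.53620087 -0.2340887   0.29672522] [ 0.1209056  -0.16449704 -0.52163574]
```

View pics/m3.png

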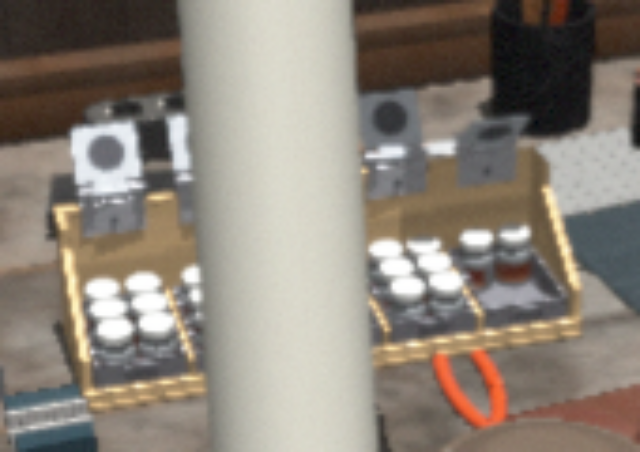

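View pics/wrist3.png

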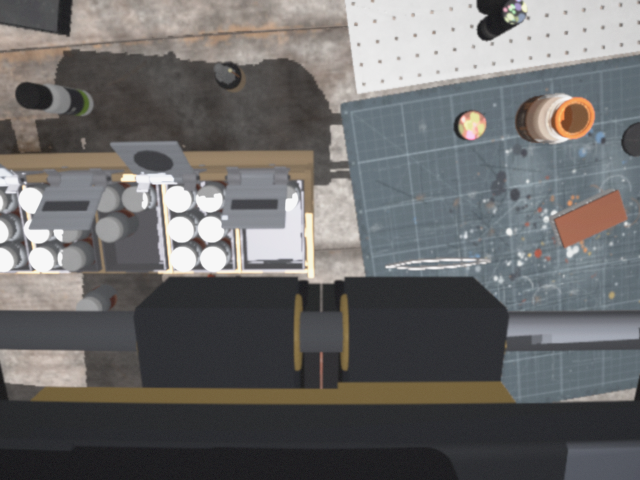

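Tag 5 is tipped forward bar side up (257,200), tag 4 still shows its disc and tag 3 its bar. Tag 2 is partly hidden by the arm, so I'll take one last check from above before handing in.

```bash
python3 - <<'E'
from h import *
b=shot('top','top3')
cv2.imwrite('pics/top3c.png',cv2.resize(b['pixels'][190:310,190:370],(800,533)))
E
```

```text
(no output)
```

View pics/top3c.png

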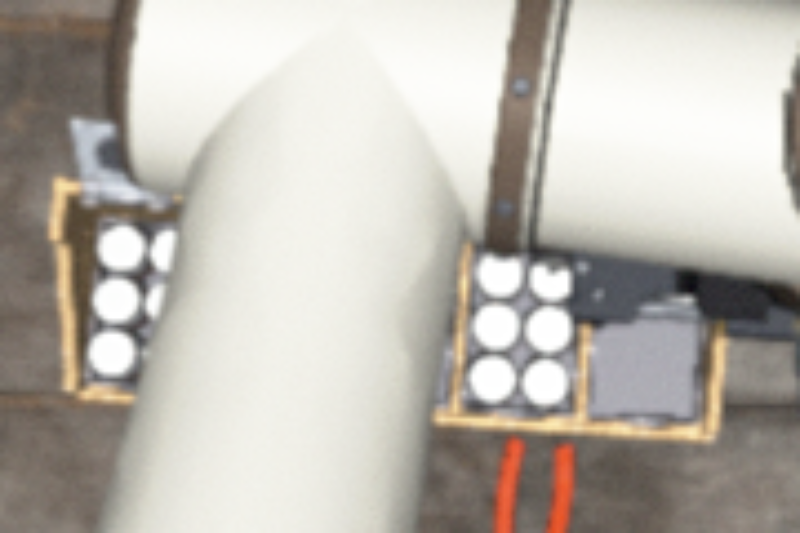

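The arm hides tag 2 in this view. I'll check it by numbers instead, projecting both possible poses of tag 2 into the side picture, with tag 1 as the reference.

```bash
python3 - <<'E'
from h import *
c=load('side3'); g=c['pixels'].mean(2)
ax=np.array([.9986,-.053]); ay=np.array([.053,.9986])
for n,h in(('1',(.590,.091)),('2',(.5865,.0215)),('5',(.5745,-.187))):
  for q in(.6,-.75):
    v=[]
    for r in(.020,.030,.040,.044):
      P=[np.r_[np.array(h)+ay*y+ax*r*np.sin(q),.112+r*np.cos(q)] for y in(.020,.017)]
      uv=proj(c,P); v+=[(*uv[0].astype(int),int(g[int(round(uv[0][1])),int(round(uv[0][0]))]))]
    print(n,q,v)
E
```

```text
1 0.6 [(np.int64(231), np.int64(234), 237), (np.int64(230), np.int64(230), 236), (np.int64(230), np.int64(226), 237), (np.int64(230), np.int64(225), 234)]
1 -0.75 [(np.int64(232), np.int64(238), 160), (np.int64(232), np.int64(237), 174), (np.int64(233), np.int64(236), 235), (np.int64(233), np.int64(235), 235)]
2 0.6 [(np.int64(257), np.int64(231), 234), (np.int64(256), np.int64(227), 233), (np.int64(256), np.int64(223), 234), (np.int64(255), np.int64(222), 235)]
2 -0.75 [(np.int64(258), np.int64(235), 205), (np.int64(259), np.int64(234), 215), (np.int64(259), np.int64(232), 174), (np.int64(259), np.int64(232), 169)]
5 0.6 [(np.int64(331), np.int64(222), 147), (np.int64(330), np.int64(218), 122), (np.int64(329), np.int64(215), 121), (np.int64(329), np.int64(213), 125)]
5 -0.75 [(np.int64(333), np.int64(226), 100), (np.int64(334), np.int64(225), 101), (np.int64(335), np.int64(223), 103), (np.int64(335), np.int64(223), 103)]
```

Tag 2 is bright at the leaned-back pose (255–257, 222–231), exactly as tag 1 is, so it is over. Handing in.

```bash
python3 -c "
from station import finish_job
print(finish_job())"
```

```text
the job is handed in; nothing more can be done
None
```

I pushed the tags of bays 1 and 2 (both full) back and the tag of bay 5 (two bottles) forward, left the tags of bays 3 and 4 as they were, and handed the job in at about 8 s; no verdict was shown, and bay 2's tag, partly hidden by the arm, was confirmed only by pixel brightness in the side picture.

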